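Scan the cap tray, then tip the caps into its pouring corner

ROBOT

A 6-joint arm with a two-finger parallel gripper is mounted at the origin on the work surface. World frame = base frame: x ahead of the robot, y to its left, z up, the work surface at z = 0. Lengths are in mm, angles in rad, forces in N, time in s.
With the tool pointing down it reaches from about 400 to 925 mm from the base axis. Payload 12.5 kg.
Tool frame: the origin (TCP) lies midway between the tips of the shut fingers; the grasp point (between the pads) lies 19 mm behind it; z points along the fingers, y is the direction in which the jaws open and shut (so a half turn about z gives the same grasp; the last joint's range is limited). The gripper opens to 95 mm and grips with 3 to 60 N. Pads are 20 mm wide; open, the fingers measure 119 mm over their backs; the gripper's body (75 mm by 180 mm) begins 59 mm behind the grasp point.
Start: joints at [-1.427, 0.491, 1.559, -0, 1.092, -0.106], TCP at [154.529, -605.613, 214.661] pointing down, gripper open.
Joint ranges: [-3.1, 3.1], [-0.84, 2.19], [0.05, 2.79], [-1.13, 4.28], [0.06, 2.93], [-2.69, 2.69]. Speed limits (rad/s): [2.22, 2.22, 2.79, 3.14, 3.14, 3.14].

INTERFACE

Orientations are given as [roll, pitch, yaw] about the fixed x, y, z axes, in that order (R = Rz(yaw) Ry(pitch) Rx(roll)).
In Python, from cell import env, eyes, job_done, boxes_of, regions_of gives the robot as it stands.
- The arm moves only by the tool send_rows, never from a script. Its argument "plan" is text: rows parted by semicolons, each of 5 numbers parted by spaces: the shift along the tool's x, y, z in mm, then the turn about the tool's z in rad, then the finger opening in mm, from 0 to 95.1. In form: x y z roll gripper; .... A call has 1 to 8 rows; each row shifts and turns the pose as measured when the row begins, along the tool's axes as they then stand; what a row does not reach is not made up. A row lasts 1/10 s, in which the tool goes at most 50 mm and 8.59 degrees, less where a joint would pass 70% of its speed; a pose out of reach is approached as far as the arm can. A call with a gripper value outside its range is refused whole. The fingers move at their own pace and stop on an object; the grip force is fixed at half the most. Time passes only in rows, so rows that do not move let the fingers close. It gives the time, the measured TCP pose, the force and the opening at its end, in the units of the state.
- env.state(): the state, without advancing time (a new reading comes with each control period).
- eyes.read_camera(name): name is "side" or "top"; returns a dict with "image" (384x512x3 uint8, red, green, blue), "vertical_fov" (degrees; the focal length in pixels is half the picture's height over the tangent of half this angle, whatever the lens; pixels are square), "cx", "cy" (the principal point, pixels), "extrinsics" (4x4, takes a point from camera to world coordinates). Camera axes: x right, y up, looking along -z (the intrinsics and any distortion apply to the point x, -y, -z); pixel columns grow to the right and rows downward; lengths in mm; the calibration is good to about 2 mm. A picture is of the moment at which its call begins. There is no depth.
- job_done(): hands the job in, once; it reports no verdict.
Trained networks look in a picture, given as the dict that the camera call returned (one of the last four; its "shot" number tells which), for a name from the list of things; names that differ only in an ending like _2 or _b are one class to them, and where a whole thing is asked for, a point or a joint stands for the part that bears it (a point fixed in the world has none). Each returns a list of dicts, best first, with "confidence" (0 to 1); they miss things now and then, are a little off and sometimes report something else, mostly with a low value. They report only what shows in the picture. A call takes as long as a camera call.
- boxes_of(target, picture): "bbox" ([left, top, width, height] in pixels, round what is visible of it).
- regions_of(target, picture): "pixels" (384x512 bool, what is visible of it) and "bbox" ([left, top, width, height] in pixels, round what is visible of it).
The state is a dict: "t": time; "joints": joint angles; "qvel": joint speeds; "tau": joint torques, N m; "eef_pos": TCP position; "tcp_rot": TCP orientation; "ft_force": force on the tool from outside, world axes, zero at the start; "moment": the same for the moment, N m; "opening": opening from 0.0 (shut) to 1.0 (fully open).
Only numpy, scipy, OpenCV 4.12 (cv2) and the standard library are available. Lean on these libraries where they do the work, as an engineer would, in place of code of your own. Each camera call takes 0.05 s, during which the arm holds its last target.

TASK

Book in the white tray of vial caps and present the caps for counting: pick up the hand scanner, aim it squarely at the middle of the tray's barcode label from about 10 cm away, hold it steady for two seconds, and lay it back flat on its rubber mat. Then lift the tray by its bar handle clear of the bench and tilt it, without spilling, until all three caps have slid together into the corner with the pouring lip. Finish while still holding the tray still in the air, tilted by roughly 35 degrees with that corner lowest, and leave everything else on the bench where it stands.

Things in the scene. Friction and masses are not known exactly. Their poses are not given: they have to be found in the camera images.
- scanner: hand scanner, a bar lying flat along its x: grey handle x -75 to 35 mm, 26 wide (y), 30 high; black head x 35 to 75, 40 wide, 34 high; 0.16 kg. Origin: centre of its underside, a good place to grip above; +x points out of the window, z up. It starts on the rubber mat, along the mat's x, head to the mat's +x (within 0.15 rad)
- window (a point): the scanner's amber window, centre of the front face of the head, at (75, 0, 17) mm in the scanner's frame, with the same axes: it reads along +x. It reads a label that lies 50 to 160 mm ahead of it, within 18 mm of its axis, met squarely (within about 20 degrees)
- mat: black rubber mat fixed on the bench, 220 (x) by 120 (y) by 4 mm; origin at the centre of its underside, on the bench
- tray: white open-topped parts tray, 150 (x) by 200 (y) mm, walls 35 high and 4 thick, floor 4 thick, about 0.32 kg. Origin: centre of its underside, z up. At the middle of each short side (y = -98 and y = 98 mm) an upright plate 70 wide and 4 thick rises to 118 mm; a bar handle spans between the plates above the tray
- handle (a point): middle of the tray's bar handle, at (0, 0, 106) mm in the tray's frame: the bar runs along the tray's y, 192 long, 14 wide (x), 24 high (z 94 to 118 mm). The loaded tray balances here
- label (a point): centre of the barcode label (60 wide, 36 high, white with black bars) on the outside of the upright plate at the tray's -y end, at (0, -100, 70) mm in the tray's frame; it faces along the tray's -y, roughly to the robot's right
- pour_corner (a point): inner floor corner under the pouring lip, at (-71, 96, 4) mm in the tray's frame, axes as the tray's. The lip, a small flat tongue 22 by 44 mm on the rim, sticks out of this corner only (the corner nearest the robot at the end away from the label)
- cap0: one of three loose black ribbed vial caps in the tray, all alike, 28 mm across, 16 high, 12 g; origin at the centre of its underside. Smooth: it begins to slide on the tray when this is tilted by 9 to 12 degrees, and also rubs along the walls
- cap1: one of three loose black ribbed vial caps in the tray, all alike, 28 mm across, 16 high, 12 g; origin at the centre of its underside. Smooth: it begins to slide on the tray when this is tilted by 9 to 12 degrees, and also rubs along the walls
- cap2: one of three loose black ribbed vial caps in the tray, all alike, 28 mm across, 16 high, 12 g; origin at the centre of its underside. Smooth: it begins to slide on the tray when this is tilted by 9 to 12 degrees, and also rubs along the walls
- petri: bystander: closed clear petri dish, 90 mm across, 15 high; origin at the centre of its underside
- dish: bystander: small white porcelain dish, 60 mm across, 28 high; origin at the centre of its underside
- tip_box: bystander: pale blue pipette tip box, 85 (x) by 125 (y) by 52 mm; origin at the centre of its underside
- tube_rack: bystander: red tube rack, 70 (x) by 200 (y) mm, 57 high, with six green-capped tubes up to 97 mm high; origin at the centre of its underside
- bottle_a: bystander: white reagent bottle with black cap, 74 mm across, 165 high; origin at the centre of its underside
- bottle_b: bystander: a second bottle like bottle_a

How it is judged (in metres and radians):
On the way, in this order (a step that is already met when the one before it is completed fails the run):
1. the held scanner is aimed at the tray's label, 50 to 160 mm from window to label, steady for 1 s (x of label in the frame of window between 0.05 and 0.16 m and y of label in the frame of window between -0.02 and 0.02 m and z of label in the frame of window between -0.018 and 0.018 m and angle between the x axis of scanner and the y axis of tray, either way round below 0.4 rad and y of window in the frame of tray below -0.13 m and contact force between the fingers and scanner above 1 N and linear speed of scanner below 0.03 m/s and angular speed of scanner below 0.2 rad/s), for 1 s.
2. the scanner lies flat on its mat, let go (x of scanner in the frame of mat between -0.08 and 0.08 m and y of scanner in the frame of mat between -0.05 and 0.05 m and z of scanner in the frame of mat between -0.002 and 0.012 m and angle between scanner's own z axis and vertical below 0.12 rad and contact force between the fingers and scanner below 0.1 N), for 0.2 s.
At the end, for the whole second after the job is handed in: Gripper holds the tray still, clear of everything (lip corner 30 mm up), tilted 17 to 57 degrees, its robot side and its end away from the label each at least 8.6 down; all caps at rest within 80 mm of the lip corner; scanner let go flat on its mat, centre within 80 by 50 mm of its (all of step 2 and angle between tray's own z axis and vertical between 0.3 and 1 rad and angle between tray's own x axis and vertical below 1.42 rad and angle between tray's own y axis and vertical above 1.72 rad and height (world z) of pour_corner above 0.03 m and contact force between the fingers and tray above 2 N and linear speed of each of tray, cap0, cap1, cap2 below 0.03 m/s and angular speed of tray below 0.15 rad/s and distance between each of cap0, cap1, cap2 and pour_corner below 0.08 m and contact force between tray and petri below 0.3 N and contact force between tray and dish below 0.3 N and contact force between tray and tip_box below 0.3 N and contact force between tray and tube_rack below 0.3 N and contact force between tray and bottle_a below 0.3 N and contact force between tray and bottle_b below 0.3 N and contact force between tray and scanner below 0.3 N and linear speed of scanner below 0.02 m/s); the arm keeps its last pose, push and grip.
It fails at once if a cap has left the tray (distance between any of cap0, cap1, cap2 and tray above 0.17 m).
It fails at once if a bystander was pushed more than 30 mm (distance of any of petri, dish, tip_box, tube_rack, bottle_a, bottle_b from where it was at the start of the episode above 0.03 m).
It also fails if it takes over 61 s, if anything falls off the work surface, if the arm or the gripper's body presses on something with over 40 N, if the wrist force passes 120 N, or if a joint passes its speed limit or range.

## Working session

There is one attempt and no reset: what is moved stays moved. The work goes in short steps, Python scripts to look and compute and a tool call to move; the robot and the scene stay as the last step left them, time stands still between calls to the robot, and variables do not carry over. Pictures are saved under pics/ and viewed, and the job is handed in when it is done.

Besides the shell and the picture viewer there is one more tool, called after "Request:" in YAML: its name, and indented under it one key for each argument. send_rows: Moves the arm, as the interface text tells. Its arguments: {"type":"object","properties":{"plan":{"type":"string"}},"required":["plan"]}

```bash
ls; mkdir -p pics; python3 - <<'E'
from cell import env, eyes
import cv2
print(env.state())
for n in("side","top"):
    p=eyes.read_camera(n)
    print({k:v for k,v in p.items() if k!="image"})
    cv2.imwrite(f"pics/{n}0.png",cv2.resize(p["image"][:,:,::-1],(768,576)))
E
```

```text
pics
{'t': 0.0, 'joints': array([-1.42660733e+00,  4.91570206e-01,  1.55944778e+00, -9.38045189e-06,
        1.09170251e+00, -1.05595091e-01]), 'qvel': array([-8.88953225e-04, -1.34127457e-03,  1.31310989e-04,  1.12820124e-03,
        7.79905081e-04,  9.03540110e-05]), 'tau': array([-1.16976782e-03, -6.12642503e+01, -2.58178461e+01,  6.91433530e-02,
        4.82101820e-02, -8.43375119e-05]), 'eef_pos': array([ 154.48425512, -605.35505532,  214.05571275]), 'tcp_rot': array([-3.14047022e+00, -1.10599870e-04,  2.49788350e-01]), 'ft_force': array([-0.23831377,  0.71015044,  0.18050999]), 'moment': array([ 0.00672715,  0.01749176, -0.03452079]), 'opening': 0.9982054572958126}
{'vertical_fov': 44.13438952010456, 'cx': 253.84527473632224, 'cy': 186.2785806047314, 'extrinsics': array([[-9.60581232e-01,  2.30316855e-01, -1.55685075e-01,
         4.24224380e+02],
       [-2.77350701e-01, -7.55727849e-01,  5.93255431e-01,
         7.34787703e+02],
       [ 1.89811779e-02,  6.13049397e-01,  7.89816530e-01,
         9.94046944e+02],
       [ 0.00000000e+00,  0.00000000e+00,  0.00000000e+00,
         1.00000000e+00]]), 'shot': 1}
{'vertical_fov': 47.35319279836031, 'cx': 258.03632771413476, 'cy': 193.58009133604392, 'extrinsics': array([[ 2.62594489e-02,  9.84083024e-01, -1.75758481e-01,
         3.88564493e+02],
       [-9.99400571e-01,  2.18760103e-02, -2.68316948e-02,
         4.27887946e+01],
       [-2.25597210e-02,  1.76357711e-01,  9.84067587e-01,
         1.25134242e+03],
       [ 0.00000000e+00,  0.00000000e+00,  0.00000000e+00,
         1.00000000e+00]]), 'shot': 2}
```

View pics/side0.png

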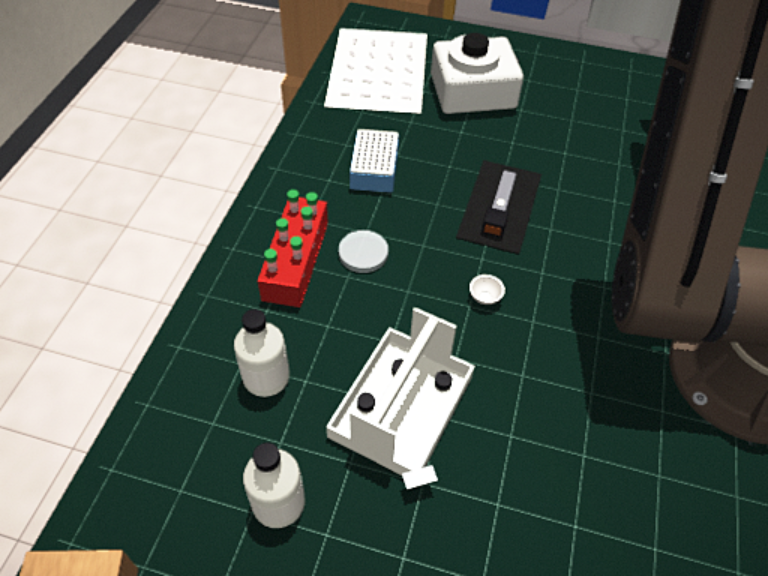

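View pics/top0.png

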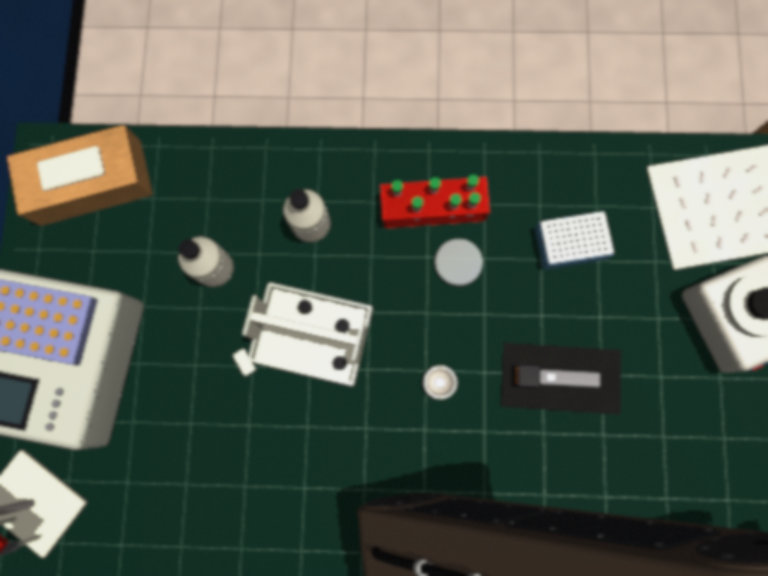

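The top view shows the mat and scanner at about (560,378), the dish at (440,382), the tray at (310,335) with its lip at (243,360), and the petri at (459,262). Next I'll fit poses.

```bash
cat > h.py <<'E'
import numpy as np, cv2
from scipy.optimize import minimize
from scipy.spatial.transform import Rotation as Ro
from cell import env, eyes, job_done, boxes_of, regions_of
def proj(p,P):
    P=np.atleast_2d(P).astype(float); E=p["extrinsics"]
    c=(P-E[:3,3])@E[:3,:3]; f=192/np.tan(np.radians(p["vertical_fov"]/2))
    return np.c_[p["cx"]+f*c[:,0]/-c[:,2], p["cy"]+f*(-c[:,1])/-c[:,2]]
def back(p,u,v,z):
    E=p["extrinsics"]; f=192/np.tan(np.radians(p["vertical_fov"]/2))
    d=E[:3,:3]@np.array([(u-p["cx"])/f,-(v-p["cy"])/f,-1]); o=E[:3,3]
    return o+d*(z-o[2])/d[2]
def box(x0,x1,y0,y1,z0,z1): return np.array([[x,y,z] for x in(x0,x1) for y in(y0,y1) for z in(z0,z1)],float)
def cyl(r,z0,z1):
    a=np.linspace(0,2*np.pi,32,endpoint=False); return np.array([[r*np.cos(t),r*np.sin(t),z] for t in a for z in(z0,z1)])
M={"scanner":[box(-75,35,-13,13,0,30),box(35,75,-20,20,0,34)],
"mat":[box(-110,110,-60,60,0,4)],
"tray":[box(-75,75,-100,100,0,35),box(-35,35,-100,-96,0,118),box(-35,35,96,100,0,118),box(-7,7,-96,96,94,118)],
"petri":[cyl(45,0,15)],"dish":[cyl(30,0,28)],"tip_box":[box(-42,42,-62,62,0,52)],"tube_rack":[box(-35,35,-100,100,0,57)],
"bottle_a":[cyl(37,0,130),cyl(16,130,165)]}
S=4
def sil(p,parts,T,R):
    m=np.zeros((384*S,512*S),np.uint8)
    for q in parts:
        h=cv2.convexHull(((proj(p,q@R.T+T)+.5)*S).astype(np.float32)).astype(np.int32); cv2.fillConvexPoly(m,h,1)
    return cv2.resize(m.astype(np.float32),(512,384),interpolation=cv2.INTER_AREA)
def fit(name,pics,masks,x0,z=0,free=None):
    def c(v):
        R=Ro.from_euler('z',v[2]).as_matrix(); s=0
        for p,m in zip(pics,masks):
            a=sil(p,M[name],np.array([v[0],v[1],z]),R); s+=1-np.minimum(a,m).sum()/np.maximum(a,m).sum()
        return s
    sim=np.array([x0]+[np.array(x0)+d for d in np.diag([15,15,.15])])
    r=minimize(c,x0,method="Nelder-Mead",options=dict(initial_simplex=sim,xatol=.05,fatol=1e-4))
    return r.x,r.fun
def cams(): return [eyes.read_camera("side"),eyes.read_camera("top")]
E
python3 - <<'E'
from h import *
ps=cams()
g={"scanner":(-1,1.57),"mat":(-1,1.57),"tray":(0,.3),"petri":(0,0),"dish":(0,0),"tip_box":(0,0),"tube_rack":(0,0),"bottle_a":(0,0)}
for n,(_,yw) in g.items():
    ms=[regions_of(n,p) for p in ps]
    print(n,[[ (round(float(r["confidence"]),2),[int(x) for x in r["bbox"]],int(r["pixels"].sum())) for r in m] for m in ms])
    if not ms[1]: continue
    for k in range(2 if n=="bottle_a" and len(ms[1])>1 else 1):
        b=ms[1][k]["bbox"]; c=back(ps[1],b[0]+b[2]/2,b[1]+b[3]/2,10)
        use=[0,1] if ms[0] and n!="bottle_a" else [1]
        best=min((fit(n,[ps[i] for i in use],[ms[i][k]["pixels"].astype(float) for i in use],[c[0],c[1],y],z=4 if n=="scanner" else 0) for y in ([yw-.15,yw+.15] if n!="tray" else [-.3,0,.3])),key=lambda r:r[1])
        print("  ",np.round(best[0],2),round(best[1],3))
rs=regions_of("cap0",ps[1]); print([(r["bbox"],r["confidence"]) for r in rs])
rs=boxes_of("label",ps[0]); print(rs[:2])
E
```

```text
scanner [[(0.96, [320, 115, 22, 41], 494)], [(0.8, [347, 244, 52, 12], 636)]]
   [ 451.75 -242.82    1.55] 0.203
mat [[(0.63, [306, 109, 53, 61], 1738)], [(0.75, [156, 190, 88, 65], 3986), (0.74, [253, 116, 72, 35], 2041), (0.73, [332, 229, 84, 47], 2723)]]
   [512.94 232.89   1.39] 1.284
tray [[(0.93, [218, 204, 98, 118], 5853)], [(0.76, [156, 190, 90, 64], 4043)]]
   [ 5.2282e+02  2.1856e+02 -2.0000e-01] 0.23
petri [[(0.96, [224, 155, 35, 24], 787), (0.43, [163, 295, 37, 56], 1704)], [(0.74, [291, 160, 27, 26], 747)]]
   [ 6.692e+02 -5.972e+01  2.700e-01] 0.104
dish [[(0.92, [314, 187, 22, 18], 336)], [(0.81, [287, 247, 20, 18], 319)]]
   [ 4.382e+02 -2.720e+01  2.000e-01] 0.494
tip_box [[], [(0.59, [353, 140, 57, 38], 1514)]]
   [ 7.1258e+02 -2.7708e+02  1.6000e-01] 0.053
tube_rack [[(0.73, [168, 126, 47, 76], 2342)], [(0.72, [253, 115, 72, 35], 2041)]]
   [ 7.8202e+02 -1.0680e+01  1.0000e-01] 0.104
bottle_a [[(0.83, [156, 205, 36, 60], 1520), (0.72, [163, 294, 37, 58], 1769)], [(0.95, [188, 128, 30, 34], 805), (0.94, [120, 160, 37, 28], 868), (0.45, [158, 189, 90, 66], 3952)]]
   [7.3833e+02 2.2710e+02 3.4000e-01] 0.128
   [647.18 411.45   0.  ] 0.135
[([220.9, 241.4, 13.0, 9.2], 0.5), ([221.5, 208.8, 9.0, 12.7], 0.38)]
[{'bbox': [218.6, 206.6, 96.2, 119.6], 'confidence': 0.91}]
```

```bash
python3 - <<'E'
from h import *
ps=cams()
ms=[regions_of("mat",p) for p in ps]
mm=[ms[0][0]["pixels"]] if ms[0] else []
top=[r for r in ms[1] if r["bbox"][0]>325]
print(len(mm),len(top))
if top: print(fit("mat",[ps[1]],[top[0]["pixels"].astype(float)],[450,-240,1.57]))
if top and mm: print(fit("mat",ps,[mm[0].astype(float),top[0]["pixels"].astype(float)],[450,-240,1.57]))
for n,z,v in(("scanner",4,(451.75,-242.8,1.55)),("tray",0,(522.8,218.6,-.2))):
  for p in ps:
    r=regions_of(n,p)
    print(n,fit(n,[p],[r[0]["pixels"].astype(float)],v,z=z))
for i,p in enumerate(ps):
    im=cv2.resize(p["image"][:,:,::-1],None,fx=3,fy=3,interpolation=cv2.INTER_CUBIC).copy()
    for n,z,v in(("scanner",4,(451.75,-242.8,1.55)),("tray",0,(522.8,218.6,-.2)),("dish",0,(438,-27,0)),("petri",0,(669,-60,0)),("mat",0,(447,-240,1.55))):
        R=Ro.from_euler('z',v[2]).as_matrix()
        for q in M[n]:
            h=cv2.convexHull(((proj(p,q@R.T+[v[0],v[1],z])+.5)*3).astype(np.float32)).astype(np.int32)
            cv2.polylines(im,[h],True,(0,0,255),1)
    im=im[280:1000,550:1100] if i==0 else im[450:850,430:1280]
    cv2.imwrite(f"pics/ov{i}.png",im if i==0 else cv2.resize(im,(800,376)))
E
```

```text
1 1
(array([ 452.96387496, -255.21046683,    1.53168047]), np.float64(0.1966800166724053))
(array([ 452.72771267, -253.96938867,    1.52737328]), np.float64(0.4411289231251151))
scanner (array([ 450.77349478, -243.61053352,    1.53829873]), np.float64(0.10062003698466226))
scanner (array([ 452.64582621, -243.50617018,    1.56742866]), np.float64(0.07967778653357849))
tray (array([ 5.21118430e+02,  2.18409454e+02, -2.01716449e-01]), np.float64(0.08668763202921126))
tray (array([ 5.22432577e+02,  2.17885257e+02, -2.06447977e-01]), np.float64(0.09522556885439959))
```

```bash
python3 -c "
import cv2
im=cv2.imread('pics/ov0.png');print(im.shape);cv2.imwrite('pics/ov0b.png',cv2.resize(im,(458,600)))"
```

```text
(720, 550, 3)
```

View pics/ov0b.png

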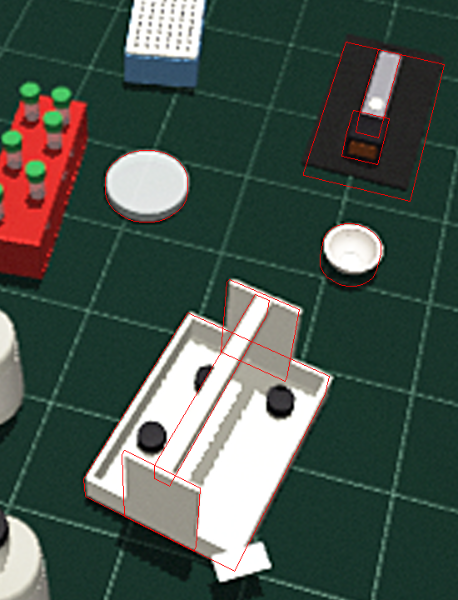

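View pics/ov1.png

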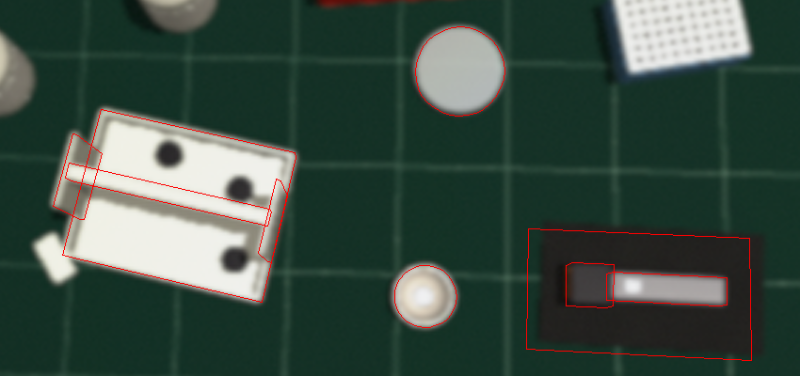

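```bash
cat >> h.py <<'E'
def plan(x,y,z,yaw=None,n=8,vmax=45,wmax=.14,grip=95):
    s=env.state(); P=s["eef_pos"]; R=Ro.from_euler('xyz',s["tcp_rot"])
    Rm=R.as_matrix(); cy=np.arctan2(Rm[1,0],Rm[0,0])
    print("t",round(s["t"],2),"P",np.round(P,1),"rpy",np.round(s["tcp_rot"],4),"q",np.round(s["joints"],3),"F",np.round(s["ft_force"],1),"op",round(s["opening"]*95.1,1))
    d=np.array([x,y,z])-P; w=0 if yaw is None else -(yaw-cy)
    k=max(int(np.ceil(np.linalg.norm(d)/vmax)),int(np.ceil(abs(w)/wmax)),1)
    print("need rows",k,"d",np.round(d,1),"w",round(w,3)); out=[]
    for i in range(min(k,n)):
        sh=Rm.T@(d/k); out.append("%.1f %.1f %.1f %.3f %g"%(*sh,w/k,grip)); Rm=Rm@Ro.from_euler('z',w/k).as_matrix()
    print("; ".join(out))
E
python3 -c "
from h import *
plan(452,-243.5,150,1.553)"
```

```text
t 1.5 P [ 154.5 -605.6  214.7] rpy [3.1414 0.     0.2498] q [-1.427  0.491  1.559 -0.     1.092 -0.106] F [ 1.  -0.4  0.3] op 95.3
need rows 11 d [297.5 362.1 -64.7] w -1.303
34.3 -25.2 5.9 -0.118 95; 37.1 -21.0 5.9 -0.118 95; 39.3 -16.5 5.9 -0.118 95; 41.0 -11.7 5.9 -0.118 95; 42.1 -6.8 5.9 -0.118 95; 42.6 -1.7 5.9 -0.118 95; 42.5 3.3 5.9 -0.118 95; 41.8 8.3 5.9 -0.118 95
```

Request:
send_rows:
  plan: "34.3 -25.2 5.9 -0.118 95; 37.1 -21.0 5.9 -0.118 95; 39.3 -16.5 5.9 -0.118 95; 41.0 -11.7 5.9 -0.118 95; 42.1 -6.8 5.9 -0.118 95; 42.6 -1.7 5.9 -0.118 95; 42.5 3.3 5.9 -0.118 95; 41.8 8.3 5.9 -0.118 95"

```text
t: 2.3
eef_pos: [372.3, -334.9, 165.8]
tcp_rot: [3.138, 0.004, 1.221]
ft_force: [1.6, 0.1, 0.0]
opening: 0.998
```

```bash
python3 -c "
from h import *
plan(452,-243.5,120,1.553)"
```

```text
t 2.3 P [ 372.3 -334.9  165.8] rpy [3.1385 0.0039 1.2212] q [-0.864  0.377  1.918 -0.002  0.842 -0.512] F [1.6 0.1 0. ] op 94.9
need rows 3 d [ 79.7  91.4 -45.8] w -0.332
37.8 14.5 15.2 -0.111 95; 36.0 18.6 15.2 -0.111 95; 33.7 22.4 15.2 -0.111 95
```

Request:
send_rows:
  plan: "37.8 14.5 15.2 -0.111 95; 36.0 18.6 15.2 -0.111 95; 33.7 22.4 15.2 -0.111 95; 5 0 0 0 95"

```text
t: 2.7
eef_pos: [456.6, -231.1, 118.7]
tcp_rot: [3.138, 0.006, 1.576]
ft_force: [-0.8, -1.1, 0.4]
opening: 0.997
```

```bash
python3 -c "
from h import *
plan(452,-243.5,9,1.553,vmax=30)"
```

```text
t 2.7 P [ 456.6 -231.1  118.7] rpy [3.138  0.0063 1.5758] q [-0.596  0.459  1.941 -0.005  0.735 -0.598] F [-0.8 -1.1  0.4] op 94.8
need rows 4 d [  -4.6  -12.4 -109.7] w 0.023
-2.9 -1.3 27.5 0.006 95; -2.9 -1.3 27.5 0.006 95; -2.9 -1.2 27.5 0.006 95; -2.9 -1.2 27.5 0.006 95
```

Request:
send_rows:
  plan: "-2.9 -1.3 27.5 0.006 95; -2.9 -1.3 27.5 0.006 95; -2.9 -1.2 27.5 0.006 95; -2.9 -1.2 23.5 0.006 95; 0 0 3 0 95"

```text
t: 3.2
eef_pos: [453.6, -244.0, 8.4]
tcp_rot: [3.133, 0.009, 1.551]
ft_force: [0.3, -0.3, -0.0]
opening: 0.999
```

```bash
python3 -c "
from h import *
plan(452,-243.5,9,1.553,vmax=30)
p=eyes.read_camera('side')
cv2.imwrite('pics/a1.png',cv2.resize(p['image'][80:200,270:400,::-1],None,fx=4,fy=4))
p=eyes.read_camera('top')
cv2.imwrite('pics/a2.png',cv2.resize(p['image'][200:300,300:440,::-1],None,fx=4,fy=4))"
```

```text
t 3.2 P [ 453.6 -244.     8.4] rpy [3.1335 0.0092 1.5508] q [-0.62   0.649  2.009 -0.007  0.472 -0.594] F [ 0.3 -0.3 -0. ] op 95.0
need rows 1 d [-1.6  0.5  0.6] w -0.002
0.5 -1.6 -0.6 -0.002 95
```

View pics/a1.png

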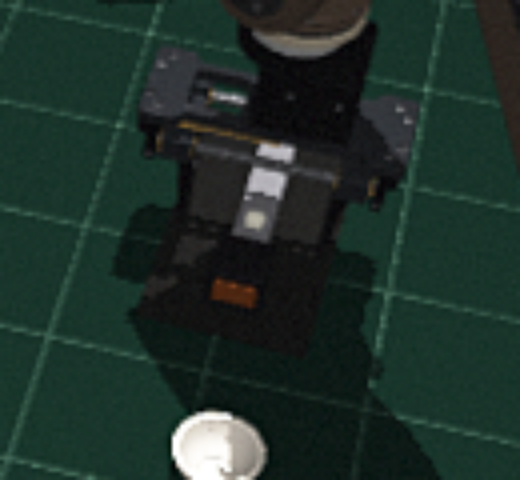

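View pics/a2.png

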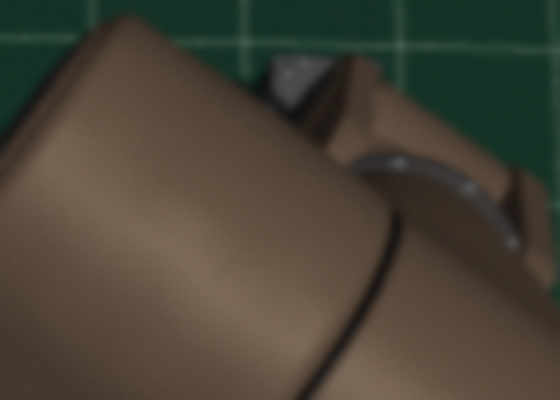

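The fingers straddle the scanner symmetrically, with the handle at about (262,200) between the pads. I'll close the gripper.

Request:
send_rows:
  plan: "0 0 -0.5 0 20; 0 0 0 0 20; 0 0 0 0 20; 0 0 0 0 20; 0 0 0 0 20; 0 0 0 0 20"

```text
t: 3.9
eef_pos: [456.0, -245.2, 15.5]
tcp_rot: [3.126, 0.014, 1.551]
ft_force: [0.7, 0.7, -1.2]
opening: 0.552
```

```bash
python3 -c "
from h import *
plan(452,-243.5,58,1.553,vmax=30,grip=15)"
```

```text
t 3.9 P [ 456.  -245.2   15.5] rpy [3.1258 0.0145 1.5515] q [-0.619  0.636  2.005 -0.007  0.479 -0.594] F [ 0.7  0.7 -1.2] op 52.5
need rows 2 d [-4.   1.7 42.5] w -0.002
0.5 -1.7 -21.3 -0.001 15; 0.5 -1.7 -21.3 -0.001 15
```

Request:
send_rows:
  plan: "0.5 -1 4 0 15; 0.5 -1 3 0 15; 0.5 -0.5 2 0 15; 0 0 1 0 15; 0 0 1 0 15; 0 0 1 0 15"

```text
t: 4.5
eef_pos: [453.3, -243.6, 5.4]
tcp_rot: [3.125, 0.015, 1.551]
ft_force: [-2.9, 2.7, 20.9]
opening: 0.273
```

```bash
python3 -c "
from h import *
plan(452,-243.5,64,1.553,vmax=30,grip=15)"
```

```text
t 4.5 P [ 453.3 -243.6    5.4] rpy [3.1253 0.0149 1.551 ] q [-0.62   0.652  2.018 -0.007  0.449 -0.594] F [-2.9  2.7 20.9] op 25.9
need rows 2 d [-1.3  0.1 58.6] w -0.002
-0.4 -0.2 -29.3 -0.001 15; -0.4 -0.2 -29.3 -0.001 15
```

Request:
send_rows:
  plan: "0 0 -15 0 15; 0 0 -30 0 15; 0 0 -25 0 15; 0 0 0 0 15"

```text
t: 4.9
eef_pos: [451.3, -241.9, 76.2]
tcp_rot: [3.128, 0.013, 1.551]
ft_force: [0.7, 0.7, -1.5]
opening: 0.271
```

```bash
python3 -c "
from h import *
plan(466.6,-51,70,1.368,vmax=30,grip=15)"
```

```text
t 4.9 P [ 451.3 -241.9   76.2] rpy [3.128  0.0131 1.551 ] q [-0.619  0.525  1.982 -0.005  0.616 -0.595] F [ 0.7  0.7 -1.5] op 25.8
need rows 7 d [ 15.3 190.9  -6.2] w 0.183
27.3 1.6 0.6 0.026 15; 27.4 0.9 0.6 0.026 15; 27.4 0.2 0.6 0.026 15; 27.4 -0.5 0.6 0.026 15; 27.3 -1.2 0.6 0.026 15; 27.3 -1.9 0.6 0.026 15; 27.2 -2.7 0.6 0.026 15
```

Request:
send_rows:
  plan: "27.3 1.6 0.6 0.026 15; 27.4 0.9 0.6 0.026 15; 27.4 0.2 0.6 0.026 15; 27.4 -0.5 0.6 0.026 15; 27.3 -1.2 0.6 0.026 15; 27.3 -1.9 0.6 0.026 15; 22 -2.2 0.6 0.02 15"

```text
t: 5.6
eef_pos: [464.9, -51.8, 62.7]
tcp_rot: [3.131, 0.01, 1.363]
ft_force: [-0.3, 0.0, -1.7]
opening: 0.276
```

```bash
python3 -c "
from h import *
plan(468,-51,56,1.366,vmax=30,grip=15)"
```

```text
t 5.6 P [464.9 -51.8  62.7] rpy [3.1308 0.0101 1.3629] q [-0.247  0.509  2.092 -0.019  0.53  -0.022] F [-0.3  0.  -1.7] op 26.3
need rows 1 d [ 3.1  0.8 -6.7] w -0.003
1.5 2.8 6.8 -0.003 15
```

Request:
send_rows:
  plan: "1.5 2.8 6.8 -0.003 15; 0 0 1 0 15; 0 0 1 0 15; 0 0 1 0 15"

```text
t: 6.0
eef_pos: [467.1, -49.9, 49.4]
tcp_rot: [3.135, 0.01, 1.369]
ft_force: [-0.2, -0.7, -1.8]
opening: 0.273
```

```bash
python3 -c "
from h import *
plan(468,-51,56,1.366,vmax=30,grip=15)
for n in('side','top'):
  p=eyes.read_camera(n)
  r=regions_of('scanner',p); 
  if r: print(n,r[0]['confidence'],r[0]['bbox'])
  cv2.imwrite('pics/b_%s.png'%n,cv2.resize(p['image'][:,:,::-1],(768,576)))
  print(n,[proj(p,q)[0].round(1).tolist() for q in ([501.8,120.4,70],[481.7,22.4,70])])
plan(468,-51,56,1.366,vmax=30,grip=15)
"
```

```text
t 6.0 P [467.1 -49.9  49.4] rpy [3.1351 0.01   1.3693] q [-0.241  0.537  2.094 -0.02   0.504 -0.022] F [-0.2 -0.7 -1.8] op 25.9
need rows 1 d [ 0.9 -1.1  6.6] w 0.003
-1.0 1.2 -6.6 0.003 15
side 0.7 [296.8, 158.7, 26.1, 43.3]
side [[287.4, 222.4], [304.8, 192.3]]
top [[240.3, 228.8], [276.4, 237.1]]
t 6.2 P [467.2 -49.7  49.9] rpy [3.1344 0.01   1.369 ] q [-0.241  0.536  2.093 -0.02   0.505 -0.022] F [ 0.6 -0.3 -1.5] op 25.7
need rows 1 d [ 0.8 -1.3  6.1] w 0.003
-1.2 1.1 -6.1 0.003 15
```

View pics/b_side.png

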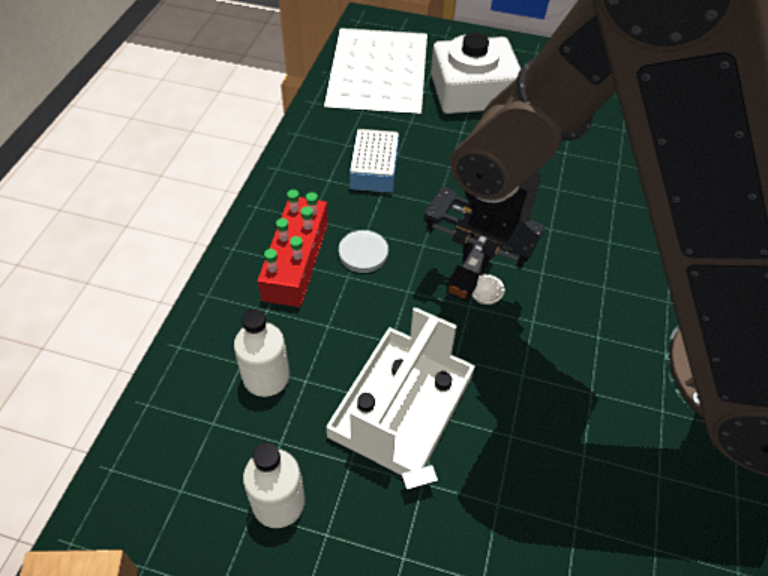

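View pics/b_top.png

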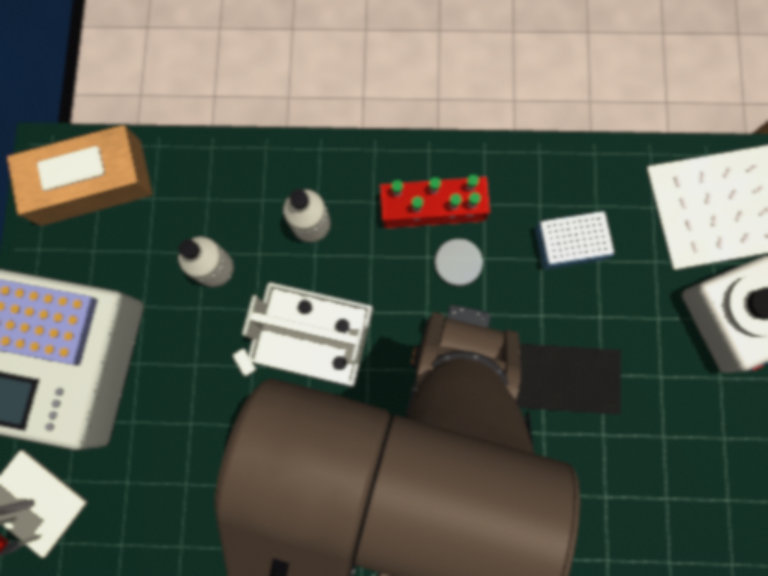

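Request:
send_rows:
  plan: "-0.5 1 -4.5 0.002 15; 0 0 0.3 0 15; 0 0 0.3 0 15; 0 0 0.3 0 15"

```text
t: 6.6
eef_pos: [468.5, -51.1, 54.6]
tcp_rot: [3.133, 0.01, 1.366]
ft_force: [0.7, 0.4, -1.7]
opening: 0.274
```

Request:
send_rows:
  plan: "0 0 0.3 0 15; 0 0 0.3 0 15; 0 0 0.3 0 15; 0 0 0.3 0 15; 0 0 0.3 0 15; 0 0 0.3 0 15"

```text
t: 7.2
eef_pos: [468.4, -50.9, 52.5]
tcp_rot: [3.133, 0.01, 1.366]
ft_force: [0.3, 0.2, -1.1]
opening: 0.272
```

Request:
send_rows:
  plan: "0 0 -0.3 0 15; 0 0 -0.2 0 15; 0 0 0 0 15; 0 0 0 0 15; 0 0 0 0 15; 0 0 0 0 15; 0 0 0 0 15; 0 0 0 0 15"

```text
t: 8.0
eef_pos: [468.4, -50.9, 53.0]
tcp_rot: [3.133, 0.01, 1.366]
ft_force: [-1.3, -0.6, -2.0]
opening: 0.272
```

Request:
send_rows:
  plan: "0 0 0 0 15; 0 0 0 0 15; 0 0 0 0 15; 0 0 0 0 15; 0 0 0 0 15; 0 0 0 0 15; 0 0 0 0 15; 0 0 0 0 15"

```text
t: 8.8
eef_pos: [468.3, -50.9, 53.0]
tcp_rot: [3.133, 0.01, 1.366]
ft_force: [0.3, -0.6, -1.7]
opening: 0.272
```

```bash
python3 -c "
from h import *
plan(453,-244,70,1.54,vmax=35,grip=15)
p=eyes.read_camera('side')
cv2.imwrite('pics/c.png',cv2.resize(p['image'][120:300,200:380,::-1],None,fx=3.3,fy=3.3))
"
```

```text
t 8.8 P [468.3 -50.9  53. ] rpy [3.1332 0.0101 1.3663] q [-0.243  0.531  2.089 -0.02   0.513 -0.021] F [ 0.3 -0.6 -1.7] op 25.9
need rows 6 d [ -15.3 -193.1   17. ] w -0.174
-32.1 4.1 -2.5 -0.029 15; -32.2 3.1 -2.5 -0.029 15; -32.2 2.2 -2.5 -0.029 15; -32.3 1.3 -2.5 -0.029 15; -32.3 0.3 -2.5 -0.029 15; -32.3 -0.6 -2.5 -0.029 15
```

View pics/c.png

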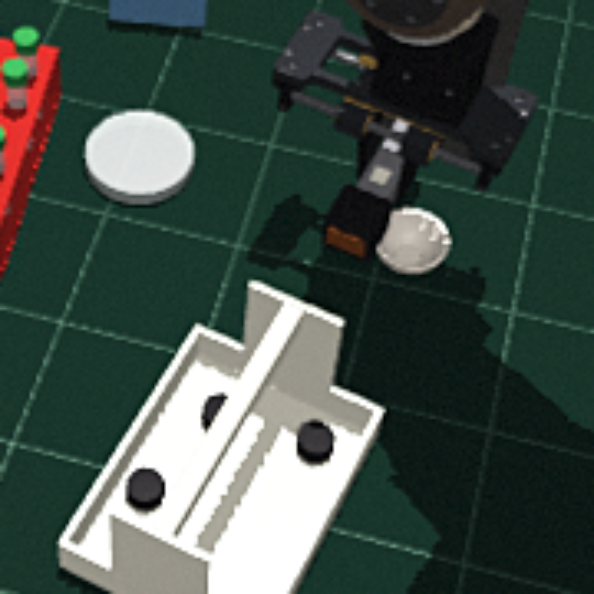

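The window sits at about (305,192) in full-picture pixels against a predicted (304.8,192.3), so the aim is right and it held steady for over 2 s. I'll take the scanner back to the mat.

Request:
send_rows:
  plan: "-32.1 4.1 -2.5 -0.029 15; -32.2 3.1 -2.5 -0.029 15; -32.2 2.2 -2.5 -0.029 15; -32.3 1.3 -2.5 -0.029 15; -32.3 0.3 -2.5 -0.029 15; -30.3 -0.6 -2.5 -0.029 15; 0 0 0 0 15"

```text
t: 9.55
eef_pos: [453.6, -248.9, 70.7]
tcp_rot: [3.134, 0.012, 1.551]
ft_force: [0.8, 0.1, -2.1]
opening: 0.271
```

```bash
python3 -c "
from h import *
plan(453,-246,7,1.54,vmax=22,grip=15)"
```

```text
t 9.55 P [ 453.6 -248.9   70.7] rpy [3.1345 0.0122 1.551 ] q [-0.626  0.541  1.969 -0.01   0.619 -0.598] F [ 0.8  0.1 -2.1] op 25.8
need rows 3 d [ -0.6   2.9 -63.7] w 0.011
1.2 -0.4 21.2 0.004 15; 1.2 -0.4 21.2 0.004 15; 1.2 -0.4 21.2 0.004 15
```

Request:
send_rows:
  plan: "0 0 21 0 15; 0 0 21 0 15; 0 0 12 0 15; 0 0 2 0 15; 0 0 0 0 15"

```text
t: 10.05
eef_pos: [453.9, -249.0, 13.4]
tcp_rot: [3.134, 0.012, 1.548]
ft_force: [0.5, 0.3, -1.4]
opening: 0.272
```

Request:
send_rows:
  plan: "0 0 4 0 15; 0 0 3 0 15; 0 0 1 0 15; 0 0 1 0 15"

```text
t: 10.45
eef_pos: [454.9, -249.1, 5.6]
tcp_rot: [3.132, 0.014, 1.549]
ft_force: [-0.2, 0.2, -2.5]
opening: 0.273
```

Request:
send_rows:
  plan: "0 0 0.5 0 50; 0 0 0 0 60; 0 0 0 0 70; 0 0 0 0 80; 0 0 0 0 90; 0 0 -2 0 95"

```text
t: 11.05
eef_pos: [455.3, -249.4, 7.7]
tcp_rot: [3.131, 0.015, 1.549]
ft_force: [0.1, -0.2, -0.4]
opening: 0.72
```

```bash
python3 -c "
from h import *
plan(453,-246,150,1.54,vmax=40,grip=95)"
```

```text
t 11.05 P [ 455.3 -249.4    7.7] rpy [3.1306 0.0146 1.5488] q [-0.625  0.652  2.003 -0.013  0.469 -0.592] F [ 0.1 -0.2 -0.4] op 68.5
need rows 4 d [ -2.3   3.4 142.3] w 0.009
0.3 -0.2 -35.6 0.002 95; 0.3 -0.2 -35.6 0.002 95; 0.3 -0.2 -35.6 0.002 95; 0.3 -0.2 -35.6 0.002 95
```

Request:
send_rows:
  plan: "0 0 -20 0 95; 0 0 -30 0 95; 0 0 -40 0 95; 0 0 -40 0 95; 0 0 -20 0 95"

```text
t: 11.55
eef_pos: [452.4, -246.3, 160.8]
tcp_rot: [3.136, 0.011, 1.549]
ft_force: [0.2, -0.1, 0.4]
opening: 0.994
```

```bash
python3 -c "
from h import *
plan(453,-246,150,1.54,vmax=40,grip=95)
ps=cams()
ms=[regions_of('scanner',p) for p in ps]
use=[i for i in(0,1) if ms[i]]
print([m[0]['confidence'] for m in ms if m])
for i in use: print(fit('scanner',[ps[i]],[ms[i][0]['pixels'].astype(float)],[452,-246,1.55],z=4))
p=ps[0];cv2.imwrite('pics/d.png',cv2.resize(p['image'][:,:,::-1],(768,576)))
"
```

```text
t 11.55 P [ 452.4 -246.3  160.8] rpy [3.1361 0.0107 1.5487] q [-0.624  0.4    1.894 -0.008  0.837 -0.597] F [ 0.2 -0.1  0.4] op 94.5
need rows 1 d [  0.6   0.3 -10.8] w 0.009
0.5 0.6 10.8 0.009 95
[0.73, 0.79]
(array([ 452.  , -246.  ,    1.55]), np.float64(1.0))
(array([ 455.32806674, -247.91210274,    1.54681054]), np.float64(0.4280945757997219))
```

View pics/d.png

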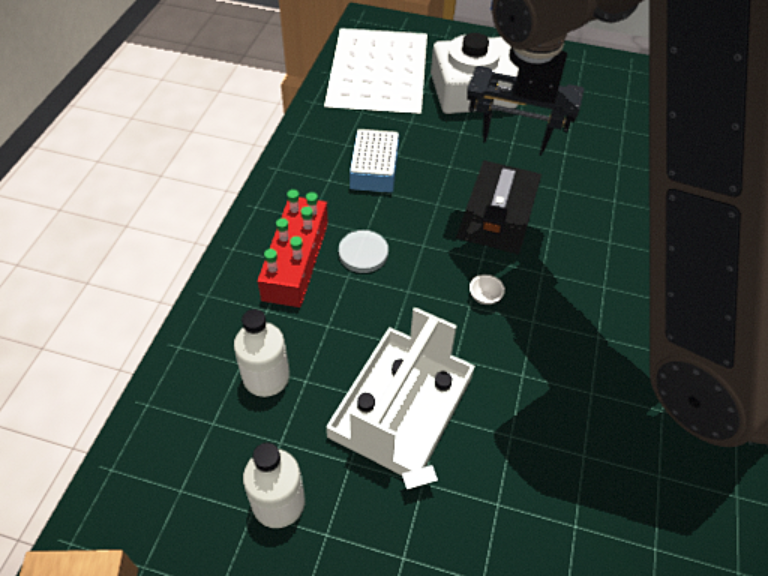

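Request:
send_rows:
  plan: "22.7 -32.9 0 0 95; 22.7 -32.9 0 0 95; 22.7 -32.9 0 0 95; 22.7 -32.9 0 0 95"

```text
t: 12.15
eef_pos: [318.9, -150.2, 151.0]
tcp_rot: [-3.139, 0.005, 1.548]
ft_force: [-0.3, 0.5, 0.3]
opening: 0.998
```

```bash
python3 -c "
from h import *
plan(453,-246,150,1.54,vmax=40,grip=95)"
```

```text
t 12.15 P [ 318.9 -150.2  151. ] rpy [-3.1387  0.005   1.5478] q [-0.624  0.211  2.255 -0.009  0.675 -0.594] F [-0.3  0.5  0.3] op 94.9
need rows 5 d [134.1 -95.8  -1. ] w 0.008
-18.5 27.3 0.2 0.002 95; -18.5 27.3 0.2 0.002 95; -18.4 27.3 0.2 0.002 95; -18.4 27.3 0.2 0.002 95; -18.4 27.4 0.2 0.002 95
```

Request:
send_rows:
  plan: "20 -29 15 0 95; 20 -29 15 0 95; 10 -14 20 0 95; 0 0 30 0 95"

```text
t: 12.55
eef_pos: [239.6, -92.9, 68.8]
tcp_rot: [-3.136, 0.003, 1.548]
ft_force: [2.2, -0.1, -0.1]
opening: 1.002
```

```bash
python3 -c "
from h import *
plan(453,-246,150,1.54,vmax=40,grip=95)"
```

```text
t 12.55 P [239.6 -92.9  68.8] rpy [-3.1363  0.0032  1.5483] q [-0.623  0.338  2.566 -0.024  0.24  -0.578] F [ 2.2 -0.1 -0.1] op 95.3
need rows 7 d [ 213.4 -153.1   81.2] w 0.008
-21.2 30.9 -11.7 0.001 95; -21.2 30.9 -11.7 0.001 95; -21.1 31.0 -11.7 0.001 95; -21.1 31.0 -11.7 0.001 95; -21.1 31.0 -11.7 0.001 95; -21.0 31.0 -11.7 0.001 95; -21.0 31.1 -11.7 0.001 95
```

Request:
send_rows:
  plan: "8 -11 10 0 95; 8 -11 5 0 95; 8 -11 0 0 95; 8 -11 0 0 95"

```text
t: 12.95
eef_pos: [193.0, -56.8, 54.9]
tcp_rot: [-3.118, -0.009, 1.547]
ft_force: [0.2, -0.4, 0.5]
opening: 0.996
```

```bash
python3 -c "
from h import *
plan(453,-246,150,1.54,vmax=40,grip=95)"
```

```text
t 12.95 P [193.  -56.8  54.9] rpy [-3.118  -0.0088  1.5473] q [-0.612  0.391  2.71  -0.088  0.065 -0.5  ] F [ 0.2 -0.4  0.5] op 94.7
need rows 9 d [ 260.  -189.2   95.1] w 0.007
-20.2 29.1 -11.4 0.001 95; -20.2 29.1 -11.4 0.001 95; -20.2 29.1 -11.4 0.001 95; -20.2 29.2 -11.4 0.001 95; -20.1 29.2 -11.4 0.001 95; -20.1 29.2 -11.4 0.001 95; -20.1 29.2 -11.4 0.001 95; -20.1 29.2 -11.4 0.001 95
```

Request:
send_rows:
  plan: "6 -8 0 0 95; 6 -8 0 0 95; 6 -8 0 0 95; 6 -8 0 0 95"

```text
t: 13.35
eef_pos: [164.2, -31.5, 67.6]
tcp_rot: [-3.114, -0.01, 1.547]
ft_force: [-0.4, -0.4, -0.2]
opening: 1.001
```

```bash
python3 -c "
from h import *
plan(453,-246,150,1.54,vmax=40,grip=95)"
```

```text
t 13.35 P [164.2 -31.5  67.6] rpy [-3.1137 -0.0103  1.5471] q [-0.584  0.331  2.775 -0.095  0.065 -0.466] F [-0.4 -0.4 -0.2] op 95.2
need rows 10 d [ 288.8 -214.5   82.4] w 0.007
-20.7 29.1 -9.3 0.001 95; -20.7 29.1 -9.3 0.001 95; -20.6 29.2 -9.3 0.001 95; -20.6 29.2 -9.3 0.001 95; -20.6 29.2 -9.3 0.001 95; -20.6 29.2 -9.3 0.001 95; -20.5 29.2 -9.3 0.001 95; -20.5 29.2 -9.3 0.001 95
```

```bash
python3 -c "
from h import *
plan(380,80,230,1.45,vmax=42,grip=95)"
```

```text
t 13.35 P [164.2 -31.5  67.6] rpy [-3.1137 -0.0103  1.5471] q [-0.584  0.331  2.775 -0.095  0.065 -0.466] F [-0.4 -0.4 -0.2] op 95.2
need rows 7 d [215.8 111.5 162.4] w 0.097
16.9 29.8 -23.9 0.014 95; 17.3 29.6 -23.9 0.014 95; 17.7 29.3 -23.9 0.014 95; 18.1 29.1 -23.9 0.014 95; 18.5 28.8 -23.9 0.014 95; 18.9 28.5 -23.9 0.014 95; 19.3 28.3 -23.9 0.014 95
```

Request:
send_rows:
  plan: "10 20 -15 0.014 95; 17.3 29.6 -23.9 0.014 95; 17.7 29.3 -23.9 0.014 95; 18.1 29.1 -23.9 0.014 95; 18.5 28.8 -23.9 0.014 95; 18.9 28.5 -23.9 0.014 95; 19.3 28.3 -23.9 0.014 95"

```text
t: 14.05
eef_pos: [370.1, 80.1, 230.8]
tcp_rot: [-3.114, -0.012, 1.442]
ft_force: [0.4, -0.9, -0.5]
opening: 1.0
```

```bash
python3 -c "
from h import *
plan(519.6,206.5,200,1.368,vmax=42,grip=95)"
```

```text
t 14.05 P [370.1  80.1 230.8] rpy [-3.1136 -0.012   1.4418] q [0.026 0.123 2.076 0.02  0.968 0.144] F [ 0.4 -0.9 -0.5] op 95.1
need rows 5 d [149.5 126.4 -30.8] w 0.074
28.8 26.6 5.8 0.015 95; 29.2 26.1 5.8 0.015 95; 29.6 25.7 5.8 0.015 95; 30.0 25.3 5.8 0.015 95; 30.4 24.8 5.8 0.015 95
```

Request:
send_rows:
  plan: "28.8 26.6 5.8 0.015 95; 29.2 26.1 5.8 0.015 95; 29.6 25.7 5.8 0.015 95; 30.0 25.3 5.8 0.015 95; 28 23 5.8 0.015 95; 0 0 0 0 95"

```text
t: 14.65
eef_pos: [524.2, 213.6, 205.1]
tcp_rot: [-3.125, -0.014, 1.366]
ft_force: [-0.6, -0.6, 0.1]
opening: 0.999
```

```bash
python3 -c "
from h import *
plan(519.6,206.5,100,1.368,vmax=30,grip=95)"
```

```text
t 14.65 P [524.2 213.6 205.1] rpy [-3.1247 -0.0145  1.3661] q [0.26  0.42  1.713 0.024 1.017 0.452] F [-0.6 -0.6  0.1] op 95.0
need rows 4 d [  -4.6   -7.1 -105.1] w -0.002
-2.3 -0.3 26.3 -0.000 95; -2.3 -0.3 26.3 -0.000 95; -2.3 -0.3 26.3 -0.000 95; -2.3 -0.3 26.3 -0.000 95
```

Request:
send_rows:
  plan: "-2.3 -0.3 26.3 0 70; -2.3 -0.3 26.3 0 50; -2.3 -0.3 26.3 0 45; -2.3 -0.3 16 0 45; 0 0 5 0 45; 0 0 1 0 45"

```text
t: 15.25
eef_pos: [516.2, 206.7, 103.3]
tcp_rot: [-3.127, -0.016, 1.369]
ft_force: [0.5, 0.3, -0.7]
opening: 0.553
```

```bash
python3 -c "
from h import *
plan(519.6,206.5,87,1.368,vmax=30,grip=45)
p=eyes.read_camera('side')
cv2.imwrite('pics/e.png',cv2.resize(p['image'][120:340,180:400,::-1],None,fx=2.7,fy=2.7))
"
```

```text
t 15.25 P [516.2 206.7 103.3] rpy [-3.1265 -0.0156  1.3689] q [0.252 0.536 1.84  0.03  0.773 0.432] F [ 0.5  0.3 -0.7] op 52.6
need rows 1 d [  3.4  -0.2 -16.3] w 0.001
0.2 3.6 16.3 0.001 45
```

View pics/e.png

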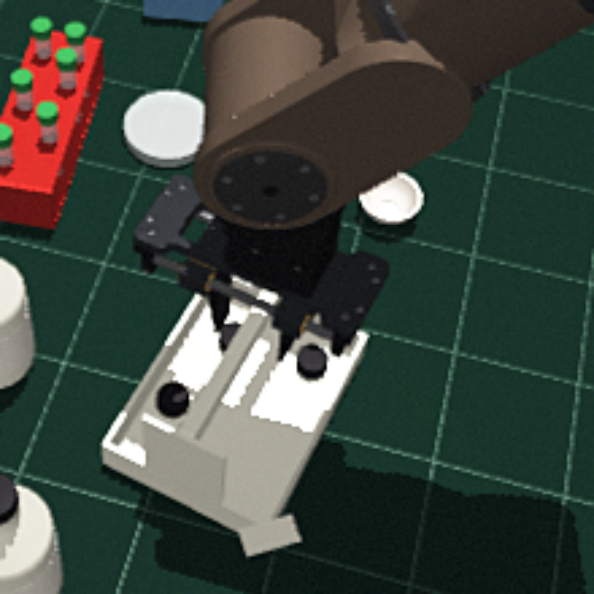

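The fingers straddle the bar, which passes at about (245,345) between them. I'll lower and close.

Request:
send_rows:
  plan: "0.2 3.6 12 0 40; 0 0 5 0 30; 0 0 1 0 20; 0 0 0 0 5; 0 0 0 0 5; 0 0 0 0 5; 0 0 0 0 5; 0 0 0 0 5"

```text
t: 16.1
eef_pos: [520.9, 206.9, 86.6]
tcp_rot: [-3.131, -0.018, 1.369]
ft_force: [0.3, -0.1, -2.8]
opening: 0.145
```

```bash
python3 -c "
from h import *
plan(519.6,206.5,87,1.368,vmax=30,grip=45)"
```

```text
t 16.1 P [520.9 206.9  86.6] rpy [-3.1305 -0.0175  1.369 ] q [0.25  0.564 1.845 0.031 0.736 0.429] F [ 0.3 -0.1 -2.8] op 13.8
need rows 1 d [-1.3 -0.4  0.4] w 0.001
-0.6 -1.2 -0.4 0.001 45
```

Request:
send_rows:
  plan: "0 0 -10 0 5; 0 0 -20 0 5; 0 0 -30 0 5; 0 0 -40 0 5; 0 0 -40 0 5; 0 0 -40 0 5; 0 0 -40 0 5; 0 0 -40 0 5"

```text
t: 16.9
eef_pos: [519.2, 200.9, 354.2]
tcp_rot: [-3.117, -0.011, 1.37]
ft_force: [1.0, -0.3, -3.3]
opening: 0.146
```

```bash
python3 -c "
from h import *
plan(600,0,400,2.37,vmax=30,grip=5)
p=eyes.read_camera('side')
cv2.imwrite('pics/f.png',cv2.resize(p['image'][:,:,::-1],(768,576)))
"
```

```text
t 16.9 P [519.2 200.9 354.2] rpy [-3.117  -0.0107  1.3696] q [0.241 0.287 1.509 0.021 1.364 0.437] F [ 1.  -0.3 -3.3] op 13.9
need rows 8 d [  80.8 -200.9   45.8] w -1.0
-22.5 14.8 -6.3 -0.125 5; -24.2 11.8 -6.3 -0.125 5; -25.5 8.7 -6.3 -0.125 5; -26.4 5.5 -6.3 -0.125 5; -26.8 2.2 -6.3 -0.125 5; -26.9 -1.2 -6.3 -0.125 5; -26.5 -4.6 -6.3 -0.125 5; -25.8 -7.8 -6.3 -0.125 5
```

View pics/f.png

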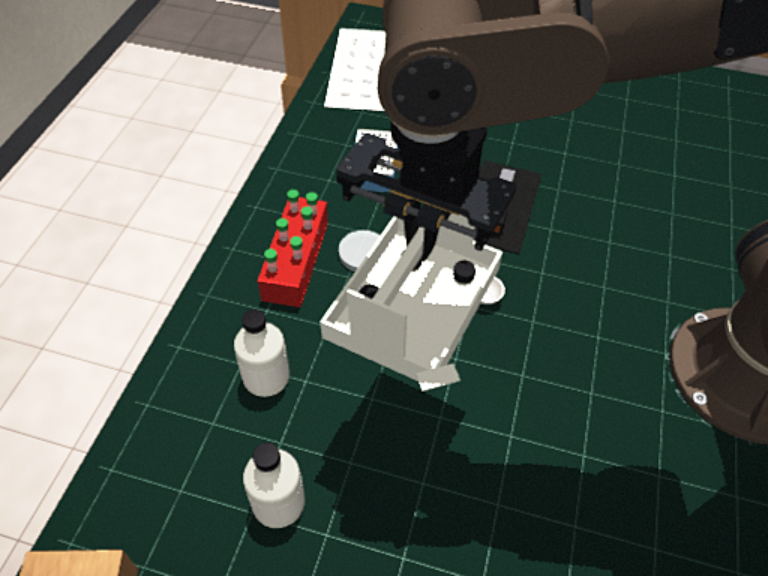

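The tray is held and clear, with two caps visible inside at (368,292) and (464,270). I'll swing it so that the lip corner faces the robot.

Request:
send_rows:
  plan: "-15 9 -6.3 -0.08 5; -24.2 11.8 -6.3 -0.125 5; -25.5 8.7 -6.3 -0.125 5; -26.4 5.5 -6.3 -0.125 5; -26.8 2.2 -6.3 -0.125 5; -26.9 -1.2 -6.3 -0.125 5; -26.5 -4.6 -6.3 -0.125 5; -25.8 -7.8 -6.3 -0.125 5"

```text
t: 17.75
eef_pos: [589.1, 2.7, 414.5]
tcp_rot: [3.135, -0.021, 2.367]
ft_force: [0.3, -0.3, -4.4]
opening: 0.147
```

```bash
python3 -c "
from h import *
plan(850,0,420,2.36,vmax=35,grip=5)
"
```

```text
t 17.75 P [589.1   2.7 414.5] rpy [ 3.1351 -0.0209  2.3669] q [-0.116  0.313  1.32   0.018  1.521 -0.913] F [ 0.3 -0.3 -4.4] op 13.9
need rows 8 d [260.9  -2.7   5.5] w 0.007
-23.5 22.6 -1.0 0.001 5; -23.5 22.6 -1.0 0.001 5; -23.5 22.6 -1.0 0.001 5; -23.5 22.6 -1.0 0.001 5; -23.4 22.7 -1.0 0.001 5; -23.4 22.7 -1.0 0.001 5; -23.4 22.7 -1.0 0.001 5; -23.4 22.7 -1.0 0.001 5
```

Request:
send_rows:
  plan: "-15 14 -1 0 5; -23.5 22.6 -1 0 5; -23.5 22.6 -1 0 5; -23.5 22.6 -1 0 5; -23.5 22.6 -1 0 5; -23.5 22.6 -1 0 5; -23.5 22.6 -1 0 5; -23.5 22.6 -1 0 5"

```text
t: 18.55
eef_pos: [837.0, -3.7, 424.4]
tcp_rot: [3.136, -0.021, 2.368]
ft_force: [0.6, -0.4, -3.0]
opening: 0.144
```

Request:
send_rows:
  plan: "-23.5 22.6 -1 0 5; -23.5 22.6 -1 0 5; -23.5 22.6 -1 0 5; -23.5 22.6 -1 0 5"

```text
t: 18.95
eef_pos: [894.0, -4.1, 383.1]
tcp_rot: [3.112, 0.002, 2.367]
ft_force: [-0.5, -0.2, -3.5]
opening: 0.143
```

```bash
python3 -c "
from h import *
plan(1000,0,420,2.36,vmax=35,grip=5)
"
```

```text
t 18.95 P [894.   -4.1 383.1] rpy [3.1124e+00 1.7000e-03 2.3673e+00] q [-0.085  1.031  0.048  0.024  2.043 -0.87 ] F [-0.5 -0.2 -3.5] op 13.6
need rows 4 d [106.    4.1  36.9] w 0.007
-18.2 19.5 -8.6 0.002 5; -18.2 19.6 -8.6 0.002 5; -18.2 19.6 -8.6 0.002 5; -18.1 19.6 -8.6 0.002 5
```

Request:
send_rows:
  plan: "-27 27 -23 0 5; -27 27 -23 0 5"

```text
t: 19.15
eef_pos: [902.8, -3.6, 395.3]
tcp_rot: [3.074, 0.04, 2.365]
ft_force: [-0.4, -0.0, -3.3]
opening: 0.145
```

```bash
python3 -c "
from h import *
plan(1000,0,420,2.36,vmax=35,grip=5)
s=env.state();print(s['joints'][2],sum(s['joints'][[1,2,4]]))
"
```

```text
t 19.15 P [902.8  -3.6 395.3] rpy [3.0745 0.0405 2.3655] q [-0.085  1.018  0.047  0.029  2.002 -0.868] F [-0.4 -0.  -3.3] op 13.8
need rows 3 d [97.2  3.6 24.7] w 0.005
-22.6 24.0 -5.7 0.002 5; -22.6 24.0 -5.7 0.002 5; -22.5 24.1 -5.7 0.002 5
0.04738886420824953 3.067498995600251
```

Request:
send_rows:
  plan: "-28 28 -21 0 5; -28 28 -20 0 5; -29 29 -18 0 5; -29 29 -17 0 5; -30 30 -15 0 5; -30 30 -14 0 5"

```text
t: 19.75
eef_pos: [932.2, -1.3, 438.4]
tcp_rot: [2.945, 0.171, 2.349]
ft_force: [-0.0, 0.5, -3.4]
opening: 0.146
```

```bash
python3 -c "
from h import *
plan(1000,0,420,2.36,vmax=35,grip=5)
s=env.state();print(s['joints'][2],sum(s['joints'][[1,2,4]]), Ro.from_euler('xyz',s['tcp_rot']).as_matrix().round(3))
p=eyes.read_camera('side')
cv2.imwrite('pics/g.png',cv2.resize(p['image'][:,:,::-1],(768,576)))
p=eyes.read_camera('top')
cv2.imwrite('pics/g2.png',cv2.resize(p['image'][:,:,::-1],(768,576)))
"
```

```text
t 19.75 P [932.2  -1.3 438.4] rpy [2.9455 0.1706 2.3488] q [-0.084  0.977  0.048  0.041  1.86  -0.862] F [-0.   0.5 -3.4] op 13.8
need rows 3 d [ 67.8   1.3 -18.4] w -0.011
-14.3 14.4 11.7 -0.004 5; -14.3 14.3 11.7 -0.004 5; -14.4 14.3 11.7 -0.004 5
0.048281301723369904 2.8850673436215155 [[-0.692  0.675  0.256]
 [ 0.702  0.712  0.018]
 [-0.17   0.192 -0.967]]
```

View pics/g.png

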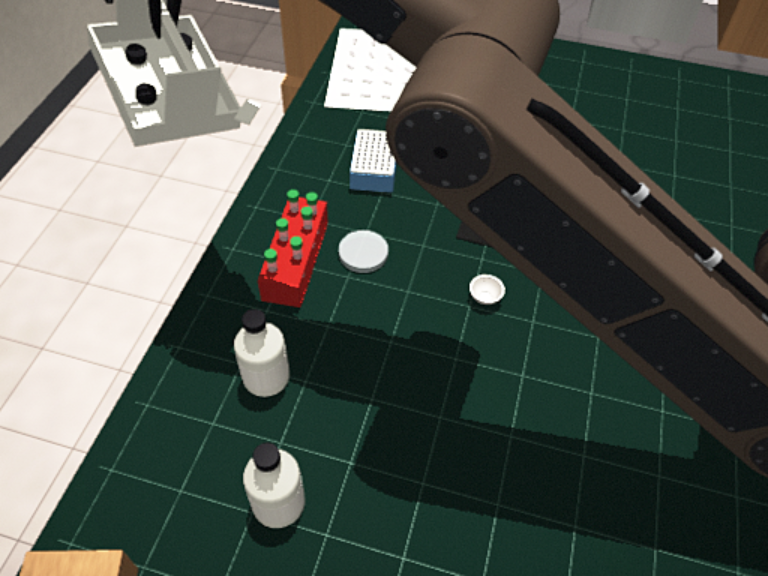

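View pics/g2.png

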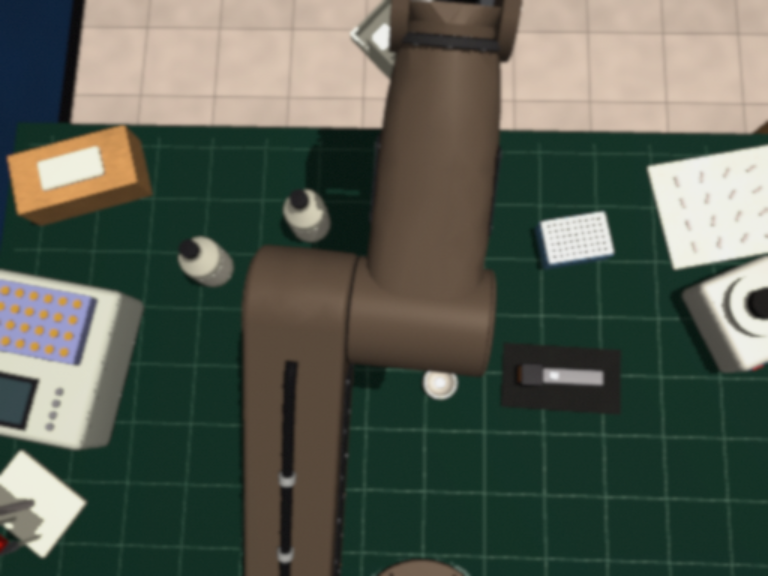

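The tilt is working: 15° so far, with the lip corner lowest, facing the robot at (250,110) in the side view. I'll continue.

Request:
send_rows:
  plan: "-31 31 -12 0 5; -31 31 -10 0 5; -31 31 -9 0 5; -31 31 -8 0 5; -31 31 -7 0 5; -31 31 -5 0 5"

```text
t: 20.45
eef_pos: [973.8, 0.5, 455.4]
tcp_rot: [2.821, 0.285, 2.318]
ft_force: [0.1, 0.3, -4.2]
opening: 0.146
```

```bash
python3 -c "
from h import *
plan(1000,0,420,2.36,vmax=35,grip=5)
s=env.state();print(s['joints'][2],sum(s['joints'][[1,2,4]]), Ro.from_euler('xyz',s['tcp_rot']).as_matrix().round(3))
"
```

```text
t 20.45 P [9.738e+02 5.000e-01 4.554e+02] rpy [2.8211 0.2852 2.3176] q [-0.082  0.975  0.048  0.052  1.695 -0.857] F [ 0.1  0.3 -4.2] op 13.8
need rows 2 d [ 26.2  -0.5 -35.4] w -0.042
-3.7 2.8 21.5 -0.021 5; -3.8 2.7 21.5 -0.021 5
0.04833374019685444 2.7186492603031565 [[-0.652  0.636  0.413]
 [ 0.704  0.71   0.018]
 [-0.281  0.302 -0.911]]
```

Request:
send_rows:
  plan: "-31 31 -5 0 5; -31 31 -4 0 5; -31 31 -3 0 5; -31 31 -2 0 5; -31 31 -1 0 5; -31 31 0 0 5"

```text
t: 21.05
eef_pos: [1011.1, 1.8, 483.0]
tcp_rot: [2.685, 0.397, 2.269]
ft_force: [-0.1, -0.3, -4.3]
opening: 0.144
```

```bash
python3 -c "
from h import *
plan(800,0,420,None,vmax=25,grip=5)
s=env.state();print(s['joints'][2],sum(s['joints'][[1,2,4]]), Ro.from_euler('xyz',s['tcp_rot']).as_matrix().round(3))
"
```

```text
t 21.05 P [1011.1    1.8  483. ] rpy [2.685 0.397 2.269] q [-0.08   0.969  0.048  0.063  1.531 -0.855] F [-0.1 -0.3 -4.3] op 13.7
need rows 9 d [-211.1   -1.8  -63. ] w 0
16.5 -16.5 -7.4 0.000 5; 16.5 -16.5 -7.4 0.000 5; 16.5 -16.5 -7.4 0.000 5; 16.5 -16.5 -7.4 0.000 5; 16.5 -16.5 -7.4 0.000 5; 16.5 -16.5 -7.4 0.000 5; 16.5 -16.5 -7.4 0.000 5; 16.5 -16.5 -7.4 0.000 5
0.04845184478683985 2.5488837542998377 [[-0.593  0.578  0.561]
 [ 0.706  0.708  0.018]
 [-0.387  0.407 -0.828]]
```

34° of tilt reached. I'll retreat from the joint limit and check the caps.

Request:
send_rows:
  plan: "8 -8 -3 0 5; 12 -12 -5 0 5; 16 -16 -6 0 5; 16 -16 -6 0 5; 16 -16 -6 0 5; 16 -16 -6 0 5; 12 -12 -5 0 5; 6 -6 -3 0 5"

```text
t: 21.85
eef_pos: [865.7, 0.9, 431.5]
tcp_rot: [2.676, 0.405, 2.264]
ft_force: [0.6, 0.4, -4.8]
opening: 0.145
```

Request:
send_rows:
  plan: "10 -10 -3 0 5; 14 -14 -5 0 5; 16 -16 -6 0 5; 16 -16 -6 0 5; 12 -12 -5 0 5; 6 -6 -2 0 5; 0 0 0 0 5; 0 0 0 0 5"

```text
t: 22.65
eef_pos: [760.1, 0.3, 397.2]
tcp_rot: [2.666, 0.414, 2.26]
ft_force: [0.6, 0.0, -3.7]
opening: 0.148
```

```bash
python3 -c "
from h import *
plan(800,0,420,None,vmax=25,grip=5)
s=env.state();print(s['joints'][2],sum(s['joints'][[1,2,4]]), Ro.from_euler('xyz',s['tcp_rot']).as_matrix().round(3))
p=eyes.read_camera('side')
cv2.imwrite('pics/i.png',cv2.resize(p['image'][:,:,::-1],(768,576)))
p=eyes.read_camera('top')
cv2.imwrite('pics/i2.png',cv2.resize(p['image'][:,:,::-1],(768,576)))
"
```

```text
t 22.65 P [7.601e+02 3.000e-01 3.972e+02] rpy [2.6664 0.4138 2.2596] q [-0.116  0.358  1.423  0.12   0.75  -0.969] F [ 0.6  0.  -3.7] op 14.1
need rows 2 d [39.9 -0.3 22.8] w 0
-16.3 16.0 2.3 0.000 5; -16.3 16.0 2.3 0.000 5
1.4225072304950892 2.530389388866339 [[-0.582  0.569  0.58 ]
 [ 0.707  0.707  0.015]
 [-0.402  0.419 -0.814]]
```

View pics/i.png

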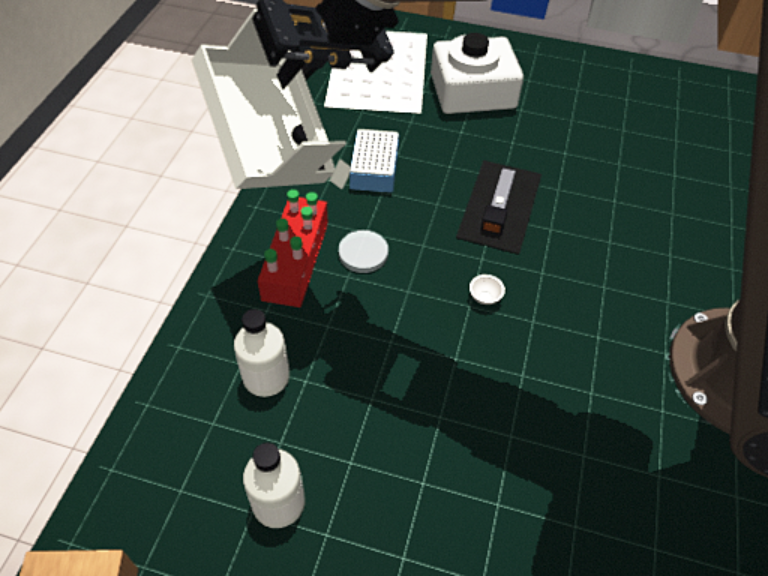

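View pics/i2.png

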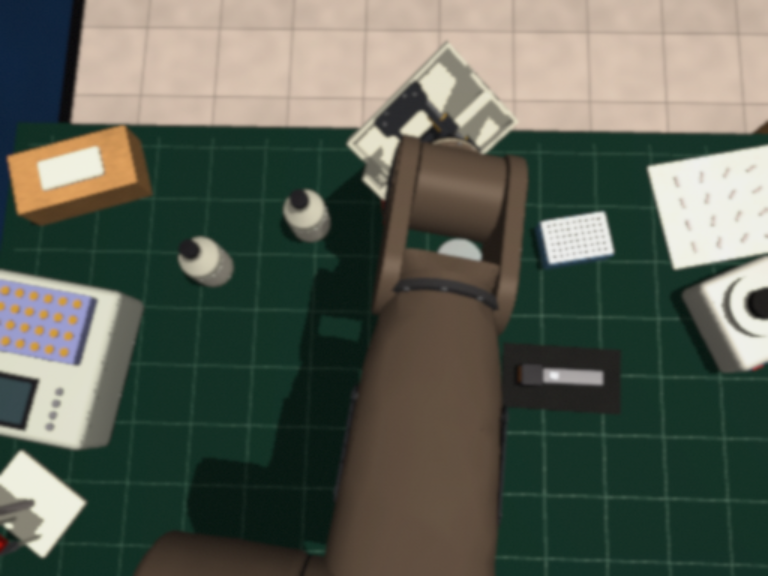

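```bash
cat >> h.py <<'E'
def traypose(g=(0,-12.5,106)):
    s=env.state(); R=Ro.from_euler('xyz',s["tcp_rot"]).as_matrix()
    G=s["eef_pos"]-19*R[:,2]; Rt=np.c_[R[:,1],R[:,0],-R[:,2]]
    return G-Rt@np.array(g),Rt
E
python3 -c "
from h import *
T,Rt=traypose(); print(T,np.linalg.det(Rt),'corner',T+Rt@[-71,96,4])
p=eyes.read_camera('side')
im=cv2.resize(p['image'][:,:,::-1],None,fx=4,fy=4,interpolation=cv2.INTER_CUBIC).copy()
for q in M['tray']:
    h=cv2.convexHull(((proj(p,q@Rt.T+T)+.5)*4).astype(np.float32)).astype(np.int32); cv2.polylines(im,[h],True,(0,0,255),1)
a=np.linspace(0,6.28,20)
for c in((-57,82),(-57,54),(-29,82)):
    q=np.c_[c[0]+14*np.cos(a),c[1]+14*np.sin(a),a*0+20]
    cv2.polylines(im,[((proj(p,q@Rt.T+T)+.5)*4).astype(np.int32)],True,(255,0,0),1)
cv2.imwrite('pics/j.png',im[0:600,400:1100])
"
```

```text
[803.46199535  10.41404265 321.05219384] 0.9999999999999998 corner [704.80836772  27.98915578 256.00162002]
```

View pics/j.png

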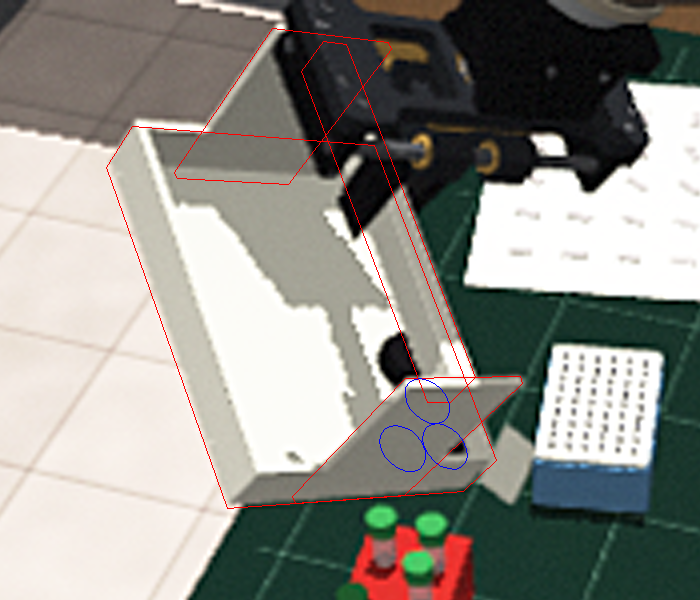

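```bash
python3 -c "
from h import *
T,Rt=traypose()
p=eyes.read_camera('side')
E=p['extrinsics'];f=192/np.tan(np.radians(p['vertical_fov']/2))
for (u,v) in ((396,350),(380,362),(388,382),(395,336)):
    u=(u+400)/4-.5; v=v/4-.5
    d=E[:3,:3]@np.array([(u-p['cx'])/f,-(v-p['cy'])/f,-1]); o=Rt.T@(E[:3,3]-T); d=Rt.T@d
    for z in(20,12): print(z,(o+d*(z-o[2])/d[2]).round(1))
"
```

```text
20 [-48.9  21.8  20. ]
12 [-55.7  17.   12. ]
20 [-35.3  29.1  20. ]
12 [-41.9  24.4  12. ]
20 [-35.5  41.4  20. ]
12 [-42.2  36.8  12. ]
20 [-51.8  13.   20. ]
12 [-58.6   8.2  12. ]
```

```bash
python3 -c "
from h import *
plan(670,280,430,None,vmax=38,grip=5)
"
```

```text
t 22.85 P [7.601e+02 3.000e-01 3.964e+02] rpy [2.6673 0.4129 2.2601] q [-0.116  0.359  1.423  0.12   0.75  -0.969] F [-0.4 -0.4 -4.4] op 13.4
need rows 8 d [-90.1 279.7  33.6] w 0
29.6 20.1 -9.4 0.000 5; 29.6 20.1 -9.4 0.000 5; 29.6 20.1 -9.4 0.000 5; 29.6 20.1 -9.4 0.000 5; 29.6 20.1 -9.4 0.000 5; 29.6 20.1 -9.4 0.000 5; 29.6 20.1 -9.4 0.000 5; 29.6 20.1 -9.4 0.000 5
```

Request:
send_rows:
  plan: "8 6 -3 0 5; 16 11 -5 0 5; 24 16 -8 0 5; 30 20 -9 0 5; 30 20 -9 0 5; 30 20 -9 0 5; 30 20 -9 0 5; 30 20 -9 0 5"

```text
t: 23.65
eef_pos: [684.6, 241.1, 422.4]
tcp_rot: [2.666, 0.411, 2.252]
ft_force: [0.6, -0.3, -5.0]
opening: 0.146
```

Request:
send_rows:
  plan: "30 20 -9 0 5; 30 20 -9 0 5; -5 -4 0 0 5; 0 0 0 0 5; 0 0 0 0 5"

```text
t: 24.15
eef_pos: [658.9, 316.6, 431.8]
tcp_rot: [2.661, 0.409, 2.257]
ft_force: [0.7, -0.2, -4.5]
opening: 0.147
```

```bash
cat > ov.py <<'E'
import sys
from h import *
T,Rt=traypose(); s=env.state(); print(s['t'],s['eef_pos'].round(1),Rt[2].round(3),s['joints'].round(3),'corner',(T+Rt@[-71,96,4]).round())
p=eyes.read_camera('side')
im=cv2.resize(p['image'][:,:,::-1],None,fx=4,fy=4,interpolation=cv2.INTER_CUBIC).copy()
raw=im.copy()
for q in M['tray']:
    h=cv2.convexHull(((proj(p,q@Rt.T+T)+.5)*4).astype(np.float32)).astype(np.int32); cv2.polylines(im,[h],True,(0,0,255),1)
a=np.linspace(0,6.28,30)
for c in((-57,82),(-57,54),(-29,82),(-57,26)):
    q=np.c_[c[0]+14*np.cos(a),c[1]+14*np.sin(a),a*0+20]
    cv2.polylines(im,[((proj(p,q@Rt.T+T)+.5)*4).astype(np.int32)],True,(255,0,0),1)
c=(proj(p,T)[0]*4).astype(int); x0=max(0,c[0]-350);y0=max(0,c[1]-350); print(x0,y0)
cv2.imwrite('pics/%s.png'%sys.argv[1],im[y0:y0+600,x0:x0+760]); cv2.imwrite('pics/%s_r.png'%sys.argv[1],raw[y0:y0+600,x0:x0+760])
E
python3 ov.py k
```

```text
24.15 [658.9 316.6 431.8] [ 0.425 -0.398  0.813] [ 0.444  0.321  1.391 -0.307  0.872 -0.213] corner [604. 345. 291.]
266 440
```

View pics/k.png

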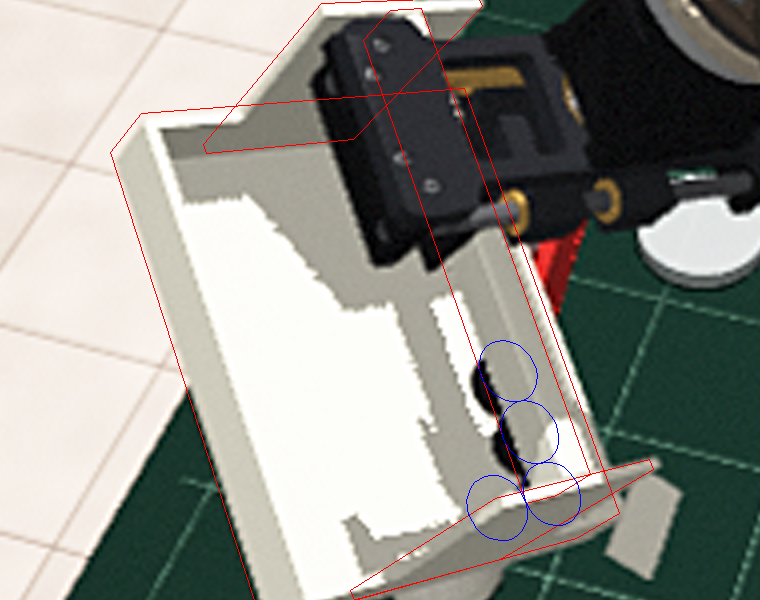

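```bash
python3 - <<'E'
from h import *
T,Rt=traypose(); p=eyes.read_camera('side')
F=8
im=cv2.resize(p['image'][:,:,::-1],None,fx=F,fy=F,interpolation=cv2.INTER_CUBIC).copy()
def poly(q,c): 
    h=cv2.convexHull(((proj(p,q@Rt.T+T)+.5)*F).astype(np.float32)).astype(np.int32); cv2.polylines(im,[h],True,c,1)
for q in M['tray'][2:]: poly(q,(0,0,255))
poly(np.array([[-71,-96,4],[71,-96,4],[71,96,4],[-71,96,4.]]),(0,200,0))
poly(np.array([[-75,-100,35],[75,-100,35],[75,100,35],[-75,100,35.]]),(0,200,200))
for c in((-57,82),(-57,54),(-57,26)): poly(cyl(14,4,20)+[c[0],c[1],0],(255,0,0))
c=(proj(p,T+Rt@[-57,54,10])[0]*F).astype(int)
cv2.imwrite('pics/l.png',im[c[1]-300:c[1]+300,c[0]-400:c[0]+400])
E
```

```text
(no output)
```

View pics/l.png

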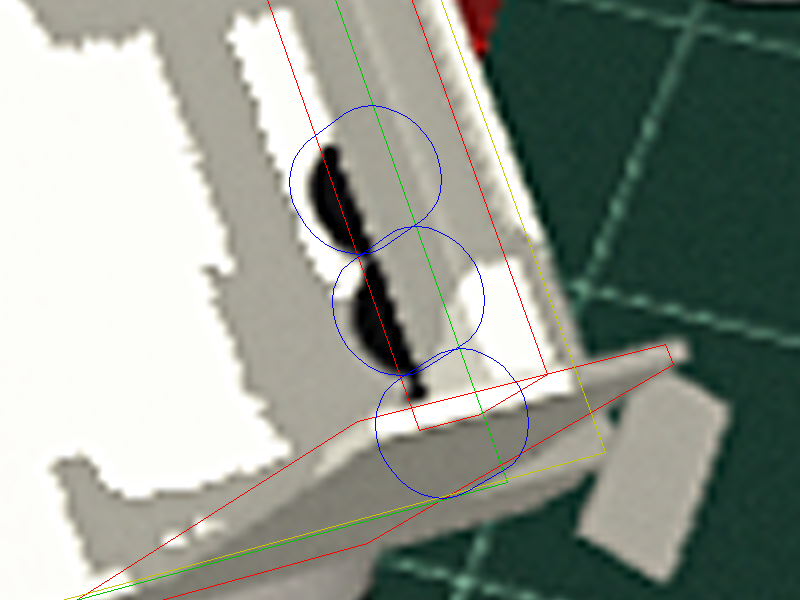

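Request:
send_rows:
  plan: "0 0 0 0 5; 0 0 0 0 5; 0 0 0 0 5; 0 0 0 0 5; 0 0 0 0 5; 0 0 0 0 5"

```text
t: 24.85
eef_pos: [660.3, 313.4, 431.6]
tcp_rot: [2.661, 0.409, 2.252]
ft_force: [-0.6, 0.5, -4.7]
opening: 0.146
```

```bash
python3 ov.py m; python3 - <<'E'
from h import *
ps=cams()
for i in (0,1):
    cv2.imwrite('pics/n%d.png'%i,cv2.resize(ps[i]['image'][:,:,::-1],(768,576)))
    m=regions_of('scanner',ps[i])
    if m: print(m[0]['confidence'],fit('scanner',[ps[i]],[m[0]['pixels'].astype(float)],[455,-249,1.55],z=4))
    for n in('petri','dish','tube_rack'):
        m=regions_of(n,ps[i]); print(n,[(r['confidence'],r['bbox']) for r in m[:1]])
s=env.state();print(s['t'],s['eef_pos'],np.abs(s['qvel']).max())
E
```

```text
24.85 [660.3 313.4 431.6] [ 0.424 -0.398  0.814] [ 0.439  0.321  1.392 -0.307  0.872 -0.213] corner [605. 342. 291.]
266 434
0.77 (array([ 453.69495984, -248.12457092,    1.54205947]), np.float64(0.3640371229698376))
petri [(0.86, [222.2, 159.0, 37.2, 23.5])]
dish [(0.84, [313.1, 187.1, 24.5, 14.6])]
tube_rack [(0.45, [196.9, 167.2, 15.0, 16.7])]
0.84 (array([ 454.86698316, -248.04221224,    1.5379174 ]), np.float64(0.09086069210292813))
petri [(0.69, [291.6, 162.7, 28.7, 24.1])]
dish [(0.63, [285.0, 246.9, 20.3, 18.6])]
tube_rack [(0.75, [253.5, 117.3, 72.0, 33.7])]
25.4 [660.25547851 313.44514156 431.59682682] 0.0024961377238607975
```

View pics/n0.png

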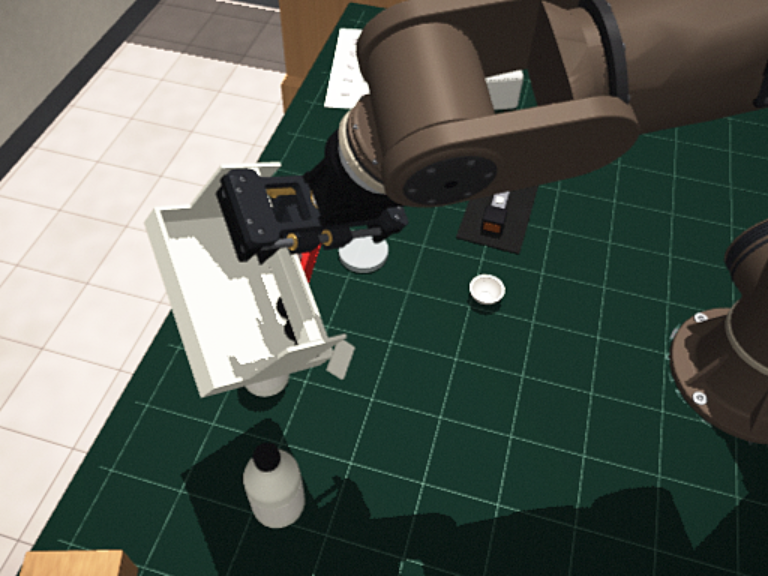

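View pics/n1.png

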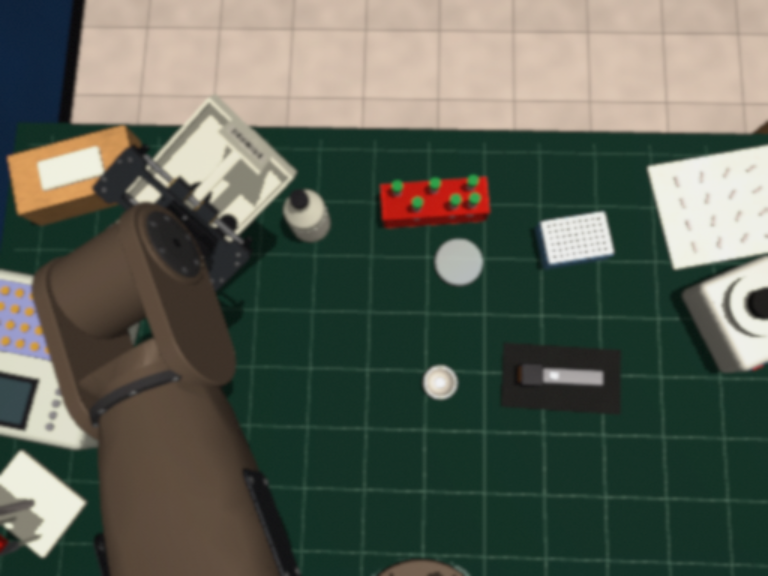

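```bash
python3 - <<'E'
from h import *
T,Rt=traypose(); p=eyes.read_camera('top')
F=8
im=cv2.resize(p['image'][:,:,::-1],None,fx=F,fy=F,interpolation=cv2.INTER_CUBIC).copy()
def poly(q,c): 
    h=cv2.convexHull(((proj(p,q@Rt.T+T)+.5)*F).astype(np.float32)).astype(np.int32); cv2.polylines(im,[h],True,c,1)
for q in M['tray'][1:]: poly(q,(0,0,255))
poly(np.array([[-71,-96,4],[71,-96,4],[71,96,4],[-71,96,4.]]),(0,200,0))
poly(np.array([[-75,-100,35],[75,-100,35],[75,100,35],[-75,100,35.]]),(0,200,200))
for c in((-57,82),(-57,54),(-57,26)): poly(cyl(14,4,20)+[c[0],c[1],0],(255,0,0))
c=(proj(p,T+Rt@[-57,26,10])[0]*F).astype(int)
cv2.imwrite('pics/o.png',im[c[1]-300:c[1]+300,c[0]-400:c[0]+400])
E
```

View pics/o.png

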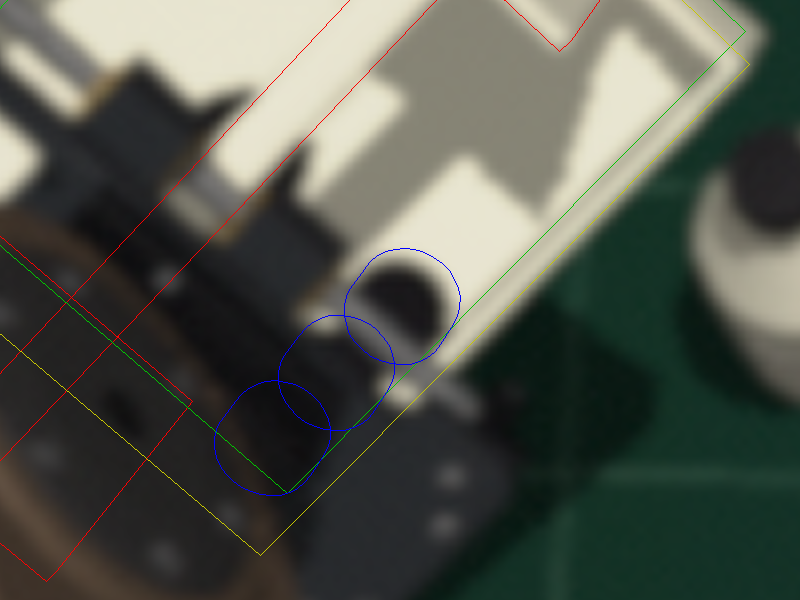

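```bash
python3 -c "
from h import *
print(job_done()); print(env.state()['t'])"
```

```text
the job is handed in; nothing more can be done
None
the job is handed in; nothing more can be done
```

I carried out both parts of the task and handed it in at about 25.5 s of the 61 s allowed; the system gives no verdict.

**Scan:** I aimed the scanner at the label from about 10 cm and held it steady for about 2.5 s. It now lies flat on the mat, let go, within about 10 mm of the mat's centre.

**Tray:** I lifted it by the bar. The moves cannot pitch the tool, so I tilted it by pushing the arm past its outer reach, then brought it back over the bench. It is held still, tilted about 35°, with the robot side about 25° down, the end away from the label about 23° down, and the lip corner about 290 mm up.

**Caps:** they sit in a row along the robot-side wall, running back from the lip corner. In the side view two are clearly visible with a sliver of the third. An earlier side view showed one in the corner. I put the farthest one about 71–73 mm from the corner, against the 80 mm limit, which leaves little margin.

**Checks that disagreed or stayed open:**
- **Tray position:** the position I worked out from the gripper differs from the pictures by a few mm.
- **Elbow joint:** it read 0.047–0.048 rad while stretched out, just under its listed 0.05 lower limit. I don't know whether that counts as passing its range.
- **Bystanders:** the petri dish, porcelain dish and tube rack were checked and had not moved. The tip box and bottles I judged only by eye, and the second bottle was hidden by the gripper in the last top view.

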